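Find the springy painting knife

ROBOT

A 6-joint arm with a two-finger parallel gripper is mounted at the origin on the work surface. World frame = base frame: x ahead of the robot, y to its left, z up, the work surface at z = 0. Lengths are in m, angles in degrees, forces in N, time in s.
With the tool pointing down it reaches from about 0.3 to 0.75 m from the base axis. Payload 8.5 kg.
Tool frame: the origin (TCP) lies between the finger pads; the fingertips stand env.finger_overhang ahead of it and the grasp point (between the pads) lies 2 mm behind it (env.finger_overhang is the distance from the TCP to the fingertips, in m); z points along the fingers, y is the line along which they close (so a half turn about z gives the same grasp; the last joint's range is limited). The gripper opens to 85 mm and grips with 20 to 120 N. Pads are 22 mm wide; open, the fingers measure 114 mm over their backs; the gripper's body (76 mm by 85 mm) begins 54 mm behind the grasp point. The pads swing forward as they close: fully open they stand 13 mm farther back than shut.
Start: joints at [-84.643, 21.807, 74.336, -0, 83.858, -12.336], TCP at [0.167, -0.524, 0.248] pointing down, gripper open.
Joint ranges: [-178.18, 178.18], [-50.72, 133.34], [12.68, 142.11], [-81.47, 261.47], [9.98, 163.14], [-165.26, 165.26]. Speed limits (degrees/s): [136.94, 136.94, 180, 180, 180, 180].

INTERFACE

Orientations are given as a 3x3 rotation matrix whose columns are the frame's x, y, z axes.
In Python, from rig import env gives the robot as it stands. The module is installed in compiled form; this text tells all that it offers.
- The arm moves only by the tool jog_arm, never from a script. Its arguments are lists of equal length, an entry for each row: "hand": the finger opening in m, from 0 to 0.0854; "travel": the shift along the world's x, y, z in m, a list of three; "yaw": the turn about the world's z in rad. A call has exactly 5 rows; each row shifts and turns the commanded pose from where the row before left it; what a row does not reach is not made up. A row lasts 1/8 s, in which the tool goes at most 62.5 mm and 10.7 degrees, less where a joint would pass 70% of its speed; a pose out of reach is approached as far as the arm can. A call is refused whole if a number of a shift passes 0.0625 or a number of a turn 0.188, either way. A call with a gripper value outside its range is refused whole. The fingers move at their own pace and stop on an object; "grip_force" is the grip in N (left out, the last holds). Time passes only in rows, so rows that do not move let the fingers close, or fill a call up. It gives the time, the measured TCP pose, the force, the opening and the grip force at its end, in the units of the state.
- env.observe(): the state, without advancing time (a new reading comes with each control period).
- env.get_image(name): name is "side" or "top" or "wrist"; returns the picture (400x640x3 uint8, red, green, blue); there is no depth.
- env.calibration(name): a dict with "fx", "fy", "cx", "cy" (pixels), "position" and "rotation" of the camera in the world; the wrist camera has in their place "hand_eye" (4x4, takes a point from camera to tool coordinates, whose origin is the TCP and whose axes are the flange's). Camera axes: x right, y down, z forward; pixel columns grow to the right and rows downward; lengths in m; the calibration is good to about 2 mm. A picture is of the moment at which its call begins: read the wrist's pose just before it. calibration takes no time and is no camera call.
- env.close_job(): hands the job in; it is judged then, once.
The state is a dict: "time_s": time; "q": joint angles; "qvel": joint speeds; "joint_efforts": joint torques, N m; "position": TCP position; "tool_rot": TCP orientation; "ft_force": force on the tool from outside, world axes, zero at the start; "wrist_torque": the same for the moment, N m; "grip_width": finger opening in m; "gripper_force": force on a finger pad.
Only numpy, scipy, OpenCV 4.12 (cv2) and the standard library are available. Lean on these libraries where they do the work, as an engineer would, in place of code of your own. Each camera call takes 0.05 s, during which the arm holds its last target. There are 200 camera calls.

TASK

Three look-alike painting knives lie drying in the rack; find the springiest one by pressing blade tips gently down until they touch the floor of the drip tray under them, and feeling how hard each pushes back. Then slide the springiest knife forward from under the rod, lift it out and lay it down wholly inside the dark serving tray. Do not spoil a blade by pressing hard, leave the other two knives in their notches, and do not disturb the paints and brushes.

Things in the scene. Friction and masses are not known exactly. Their poses are not given: they have to be found in the camera images.
- knife_a: One of three painting knives that look alike, about 55 g; which lies in which notch changes every time and only feel tells the springy one. Origin: middle of the wooden handle (105 long, 16 wide, 18 mm high). x axis: from blade to butt; z up as it lies in the rack. From the handle's front: 14 mm ferrule, thin neck cranked 20 mm down, blade 76 mm long, up to 22 wide; tip 166 mm from the origin.
- tip_a (a point): The spot to press on the blade of knife_a: its upper face, on the centre line, 12 mm in from the very tip.
- butt_a (a point): The butt end of the handle of knife_a, on its axis, 52.5 mm from its origin.
- knife_b: One of three painting knives that look alike, about 55 g; which lies in which notch changes every time and only feel tells the springy one. Origin: middle of the wooden handle (105 long, 16 wide, 18 mm high). x axis: from blade to butt; z up as it lies in the rack. From the handle's front: 14 mm ferrule, thin neck cranked 20 mm down, blade 76 mm long, up to 22 wide; tip 166 mm from the origin.
- tip_b (a point): The spot to press on the blade of knife_b: its upper face, on the centre line, 12 mm in from the very tip.
- butt_b (a point): The butt end of the handle of knife_b, on its axis, 52.5 mm from its origin.
- knife_c: One of three painting knives that look alike, about 55 g; which lies in which notch changes every time and only feel tells the springy one. Origin: middle of the wooden handle (105 long, 16 wide, 18 mm high). x axis: from blade to butt; z up as it lies in the rack. From the handle's front: 14 mm ferrule, thin neck cranked 20 mm down, blade 76 mm long, up to 22 wide; tip 166 mm from the origin.
- tip_c (a point): The spot to press on the blade of knife_c: its upper face, on the centre line, 12 mm in from the very tip.
- butt_c (a point): The butt end of the handle of knife_c, on its axis, 52.5 mm from its origin.
- rack: Wooden drying rack, fixed, base board 285 x 226 x 12 mm. Origin on the table under its middle; x axis from blades to butts. The knives lie along x, 75 mm apart (y -75, 0, 75), handles' middles at x 70 mm, 62 mm above the table, in notches (1.5 mm side play) of two rails: front x 21 to 35, 68 mm high; rear x 106 to 122, 72 mm high, a back board behind. Handles are free to grasp between the rails.
- rod (a point): Middle of the 8 mm steel rod that runs across, along the rack's y, above the butts: rack x 114, height 76.5 mm, 1.5 mm above the handles, in saddles 85 mm high at its ends. It holds the butts down when blades are pressed. To take a knife out, slide it some 24 mm forward (rack -x) until the butt is clear of the rod, then lift; pulled straight up it jams.
- driptray: White enamelled drip tray fixed on the rack under the blades, 128 x 218 mm, axes as the rack's. Origin: centre of its underside; upper face of its floor 4 mm, rim 18 mm above it. The blades hang 25 mm above the floor. When the tip meets the floor the springy blade pushes back with about 2.5 N, the others about 5 and 7 N; then force rises steeply. Over 12 N between tip and floor spoils a blade.
- tray: Dark serving tray lying on the table, fixed, 320 (x) x 230 (y) mm over the rims, inside about 308 x 218 mm. Origin: centre of its underside, floor 3 mm above it, rim 18 mm. The half towards its own -y is free; the pot and the brush lie along its +y edge.
- pot: Paint pot 35 mm wide, 45 mm high, standing in the serving tray; origin under its centre. Leave it alone.
- brush: Paint brush 165 mm long, 7 mm thick, lying in the serving tray; origin at the underside of its handle's middle. Leave it alone.
- dropper_1: Dropper bottle, 25 mm wide, 80 mm high, behind the rack; origin under its centre. Leave it alone.
- dropper_2: Dropper bottle like dropper_1.
- mini: Painting grip 42 mm wide with a grey figure on top, 108 mm high, behind the rack; origin under its centre. Leave it alone.
- brush_mug: Mug 70 mm wide, 70 mm high, with brushes standing in it up to 135 mm, at the far side between rack and serving tray; origin under its centre. Leave it alone.
- marker: Marker pen 115 mm long, 14 mm thick, lying between rack and serving tray; origin at its underside. Leave it alone.
Not all that is in view belongs to the job. Leave any orange or pink look-alike of the knife_c alone.

How it is judged:
By the outcome, as a careful person would: the job done as asked, in the order asked, and still so for the second after the job is handed in, with the robot touching nothing.
It also fails if it takes over 64 s, if anything falls off the work surface, if the arm or the gripper's body presses on something with over 40 N, if the wrist force passes 120 N, or if a joint passes its speed limit or range.

## Working session

There is one attempt and no reset: what is moved stays moved. The work goes in short steps, Python scripts to look and compute and a tool call to move; the robot and the scene stay as the last step left them, time stands still between calls to the robot, and variables do not carry over. Pictures are saved under pics/ and viewed, at most 13 in all, crops included, and the job is handed in when it is done.

Besides the shell and the picture viewer there is one more tool, called as name(argument=value, ...) on one line, values as JSON. jog_arm: Moves the arm, as the interface text tells. Its arguments: {"type":"object","properties":{"hand":{"type":"array"},"travel":{"type":"array"},"yaw":{"type":"array"},"grip_force":{"type":"number"}},"required":["hand","travel","yaw"]}

```bash
mkdir -p pics
cat > h.py <<'E'
import numpy as np, cv2
from rig import env
def cal(n):
    c=env.calibration(n)
    if n=="wrist":
        s=env.observe(); T=np.eye(4); T[:3,:3]=s["tool_rot"]; T[:3,3]=s["position"]
        M=T@np.array(c["hand_eye"]); return c,M[:3,3],M[:3,:3]
    return c,np.array(c["position"]),np.array(c["rotation"])
def ray(k,uv,z):
    c,p,R=k; d=R@np.array([(uv[0]-c["cx"])/c["fx"],(uv[1]-c["cy"])/c["fy"],1]); return p+d*(z-p[2])/d[2]
def proj(k,P):
    c,p,R=k; q=R.T@(np.array(P)-p); return q[0]/q[2]*c["fx"]+c["cx"],q[1]/q[2]*c["fy"]+c["cy"]
def snap(n,name):
    k=cal(n); im=env.get_image(n); cv2.imwrite(f"pics/{name}.png",im[:,:,::-1]); return k,im
E
python3 - <<'E'
from h import *
for n in("top","side"):
    k,im=snap(n,n+"0"); print(n,k[1],k[2].round(3).tolist(),k[0]["fx"],k[0]["cx"],k[0]["cy"])
s=env.observe(); print(s["time_s"],s["tool_rot"],s["ft_force"],s["grip_width"],env.finger_overhang); print(env.calibration("wrist"))
E
```

```text
top [0.30260938 0.07399617 1.3978634 ] [[-0.021, -0.984, 0.175], [-0.999, 0.025, 0.021], [-0.025, -0.175, -0.984]] 448.2689450578819 320.7542914527886 202.48952087912076
side [0.46851963 1.08135463 0.79142953] [[-0.999, -0.007, 0.045], [-0.04, 0.587, -0.808], [-0.021, -0.809, -0.587]] 487.676986272135 307.7473101151999 201.3936507570178
0.1 [[ 9.52696624e-01  3.03922896e-01 -1.28308486e-04]
 [ 3.03922797e-01 -9.52695759e-01  1.31309922e-03]
 [ 2.76841967e-04 -1.28998107e-03 -9.99999130e-01]] [-0.10658124 -0.21573825 -0.32900045] 0.0857057172668186 0.017
{'fx': 277.71990920104145, 'fy': 277.71990920104145, 'cx': 318.06145846274393, 'cy': 195.88451143104874, 'hand_eye': array([[ 3.31861858e-04, -9.52016497e-01, -3.06046530e-01,
         7.93924731e-02],
       [ 9.99999588e-01,  5.72666473e-05,  9.06211641e-04,
        -7.96153286e-04],
       [-8.45202174e-04, -3.06046704e-01,  9.52016124e-01,
        -1.25048331e-01],
       [ 0.00000000e+00,  0.00000000e+00,  0.00000000e+00,
         1.00000000e+00]])}
```

View pics/top0.png

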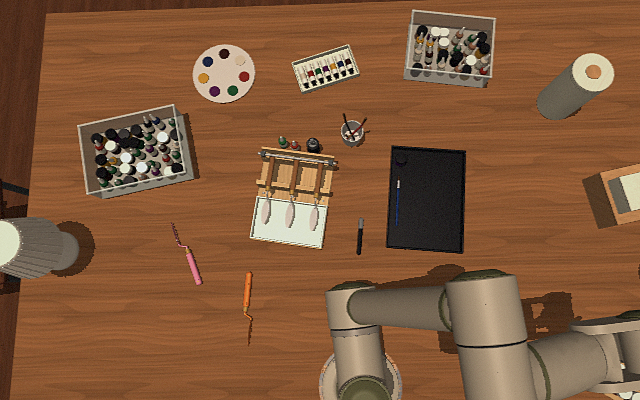

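View pics/side0.png

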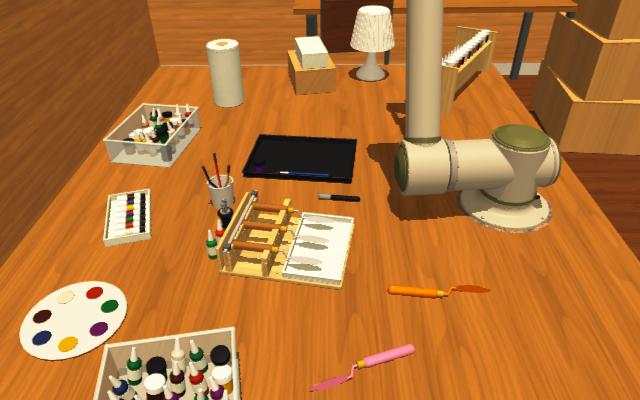

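The top view shows three brown-handled knives in the rack, with blades at about (266,210), (291,214) and (315,217). The possible mix-ups are the pink knife at (188,255) and the orange one at (248,300), and both stay where they are. The serving tray is at (427,200). Next I'll measure the rack and tray and check a close crop.

Run:
```python
from h import *
k=cal("top"); im=cv2.imread("pics/top0.png"); hsv=cv2.cvtColor(im,cv2.COLOR_BGR2HSV)
def big(m,x0,x1,y0,y1):
    z=np.zeros_like(m); z[y0:y1,x0:x1]=m[y0:y1,x0:x1]
    z=cv2.morphologyEx(z,cv2.MORPH_CLOSE,np.ones((5,5)))
    c=max(cv2.findContours(z,0,2)[0],key=cv2.contourArea); return cv2.boxPoints(cv2.minAreaRect(c))
w=((hsv[...,1]<70)&(hsv[...,2]>120)).astype(np.uint8)*255
d=((hsv[...,2]<60)).astype(np.uint8)*255
for nm,b,z in(("drip",big(w,240,340,185,255),.03),("tray",big(d,375,480,135,262),.018)):
    P=np.array([ray(k,p,z) for p in b]); print(nm,b.round().tolist(),P.round(4)[:,:2].tolist(),"c",P.mean(0).round(4),"sides",np.linalg.norm(P-np.roll(P,-1,0),axis=1).round(4),
      "ang",[round(float(np.degrees(np.arctan2(*(P[(i+1)%4]-P[i])[[1,0]]))),1) for i in range(4)])
cv2.imwrite("pics/crop.png",cv2.resize(im[125:260,235:375],None,fx=4.2,fy=4.2,interpolation=cv2.INTER_CUBIC))
```

```text
drip [[249.0, 237.0], [256.0, 189.0], [328.0, 200.0], [321.0, 248.0]] [[0.4434, 0.3246], [0.593, 0.3043], [0.5547, 0.08], [0.407, 0.1043]] c [0.4995 0.2033 0.03  ] sides [0.151  0.2275 0.1497 0.2233] ang [-7.8, -99.7, 170.7, 80.6]
tray [[386.0, 249.0], [391.0, 145.0], [469.0, 150.0], [463.0, 253.0]] [[0.3992, -0.0922], [0.7281, -0.1256], [0.7071, -0.3689], [0.381, -0.326]] c [ 0.5538 -0.2282  0.018 ] sides [0.3306 0.2441 0.3289 0.2345] ang [-5.8, -94.9, 172.5, 85.5]
```

View pics/crop.png

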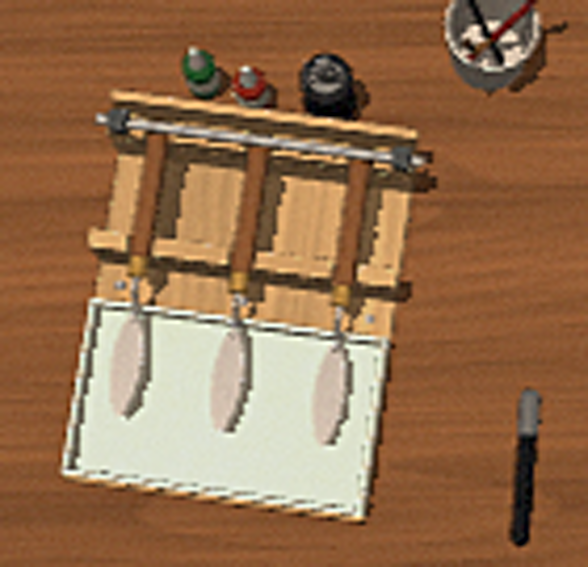

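The crop confirms three identical knives under the rod, with tips at crop pixels (127,415), (230,430) and (328,443). There is nothing orange or pink in the rack. I'll work out the rack frame from these.

```bash
cat >> h.py <<'E'
def fit(model,world):
    a=np.array(model,float);b=np.array(world,float)[:,:2];ac=a.mean(0);bc=b.mean(0)
    A=a-ac;B=b-bc;t=np.arctan2((A[:,0]*B[:,1]-A[:,1]*B[:,0]).sum(),(A*B).sum())
    R=np.array([[np.cos(t),-np.sin(t)],[np.sin(t),np.cos(t)]]);o=bc-R@ac
    return t,o,R,np.linalg.norm(A@R.T-B,axis=1)
E
python3 - <<'E'
from h import *
k=cal("top"); f=lambda p:(p[0]/4.2+235-.4,p[1]/4.2+125-.4)
tips=[ray(k,f(p),.041) for p in((127,415),(230,430),(328,443))]
fer=[ray(k,f(p),.066) for p in((138,268),(241,282),(342,294))]
rod=[ray(k,f(p),.0765) for p in((118,122),(403,157))]
# ferrule mid x=70-52.5-4
t,o,R,r=fit([(-96,75),(-96,0),(-96,-75),(12,75),(12,0),(12,-75)],tips+fer)
print("tips",np.round(tips,4).tolist());print("yaw",np.degrees(t),"o",o,"res",r.round(4)); print("rod mid",np.mean(rod,0),"pred",o+R@[114,0][0:2]*0+R@np.array([.114,0]))
t,o,R,r=fit(np.array([(-96,75),(-96,0),(-96,-75),(12,75),(12,0),(12,-75)])/1000,tips+fer)
print("yaw",np.degrees(t),"o",o,"res",r.round(4),"rodpred",o+R@np.array([.114,0]))
for y in(.075,0,-.075): print("press",(o+R@np.array([-.084,y])).round(4),"orig",(o+R@np.array([.07,y])).round(4))
E
```

```text
tips [[0.4838, 0.275, 0.041], [0.4711, 0.1999, 0.041], [0.4599, 0.1289, 0.041]]
yaw -7.967396959788742 o [42.11834826 -5.62628691] res [92.3284 53.9472 92.3254 92.3241 53.9479 92.3282]
rod mid [0.67862501 0.17303092 0.0765    ] pred [42.23124783 -5.64208841]
yaw -7.967396959788741 o [0.56536454 0.18949409] res [0.0038 0.003  0.0004 0.0013 0.0021 0.0032] rodpred [0.67826411 0.1736926 ]
press [0.4926 0.2754] orig [0.6451 0.2541]
press [0.4822 0.2011] orig [0.6347 0.1798]
press [0.4718 0.1269] orig [0.6243 0.1055]
```

jog_arm(hand=[0, 0, 0, 0, 0], travel=[[0.035, 0.05, 0], [0.035, 0.05, 0], [0.035, 0.05, 0], [0.035, 0.05, 0], [0.035, 0.05, 0]], yaw=[-0.09, -0.09, -0.09, -0.09, -0.085], grip_force=20)

```text
time_s: 0.72
position: [0.3429, -0.2722, 0.2482]
tool_rot: [[0.99, -0.139, -0.0], [-0.139, -0.99, 0.0], [-0.0, -0.0, -1.0]]
ft_force: [0.8, -1.0, -1.1]
grip_width: 0.0003
gripper_force: 0.0
```

jog_arm(hand=[0, 0, 0, 0, 0], travel=[[0.02, 0.055, 0], [0.02, 0.055, 0], [0.02, 0.055, 0], [0.02, 0.055, 0], [0.02, 0.055, 0]], yaw=[0, 0, 0, 0, 0])

```text
time_s: 1.35
position: [0.4424, 0.003, 0.2483]
tool_rot: [[0.991, -0.136, -0.0], [-0.136, -0.991, -0.0], [-0.0, 0.0, -1.0]]
ft_force: [0.2, -1.3, 0.9]
grip_width: -0.0003
gripper_force: 0.0
```

jog_arm(hand=[0, 0, 0, 0, 0], travel=[[0.008, 0.05, 0], [0.008, 0.05, 0], [0.008, 0.05, 0], [0.006, 0.05, 0], [0, 0, 0]], yaw=[0, 0, 0, 0, 0])

```text
time_s: 1.98
position: [0.4718, 0.2036, 0.2477]
tool_rot: [[0.991, -0.132, -0.001], [-0.132, -0.991, 0.0], [-0.001, -0.0, -1.0]]
ft_force: [-0.1, -0.6, 0.3]
grip_width: 0.0002
gripper_force: 0.0
```

Run:
```python
from h import *
k,im=snap("wrist","w1"); s=env.observe(); print(s["time_s"],s["position"],s["tool_rot"].round(4) if hasattr(s["tool_rot"],"round") else s["tool_rot"],s["ft_force"],s["grip_width"])
o=np.array([.5654,.1895]);t=np.radians(-7.97);R=np.array([[np.cos(t),-np.sin(t)],[np.sin(t),np.cos(t)]])
for y in(.075,0,-.075):
  for x,z in((-.096,.041),(.0175,.062)): print(y,x,np.round(proj(k,[*(o+R@np.array([x,y])),z])))
```

```text
2.025 [0.47179268 0.20201015 0.24777453] [[ 9.911e-01 -1.332e-01 -1.100e-03]
 [-1.332e-01 -9.911e-01 -4.000e-04]
 [-1.000e-03  5.000e-04 -1.000e+00]] [-0.98071756  0.27986357  0.29395778] 0.000274983413685829
0.075 -0.096 [258. 175.]
0.075 0.0175 [248.  72.]
0 -0.096 [320. 175.]
0 0.0175 [321.  73.]
-0.075 -0.096 [381. 176.]
-0.075 0.0175 [394.  73.]
```

View pics/w1.png

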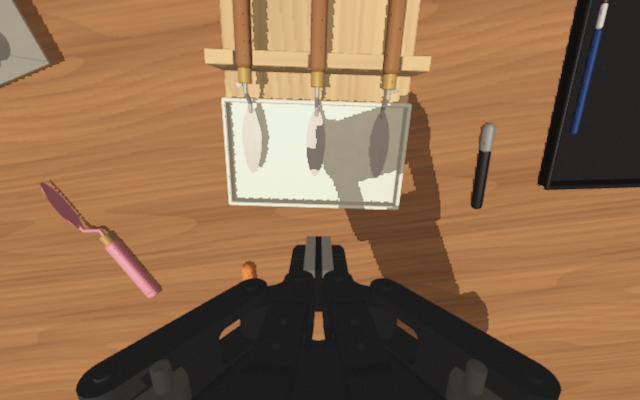

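In the wrist view the tips are at (254,171), (315,175) and (379,178), and the handle fronts at (245,68), (318,72) and (391,75). I'll refit the rack frame with these.

Run:
```python
from h import *
k=cal("wrist")
tips=[ray(k,p,.041) for p in((254,171),(315,175),(379,178))]
h=[ray(k,p,.068) for p in((245,69),(318,72),(391,75))]
M=np.array([(-96,75),(-96,0),(-96,-75),(17.5,75),(17.5,0),(17.5,-75)])/1000
t,o,R,r=fit(M,tips+h)
print(np.round(tips,4).tolist(),"yaw",np.degrees(t),"o",o,"res",r.round(4))
for y in(.075,0,-.075): print("press",(o+R@np.array([-.084,y])).round(4),"orig",(o+R@np.array([.07,y])).round(4))
```

```text
[[0.4863, 0.2797, 0.041], [0.4715, 0.2066, 0.041], [0.4573, 0.1291, 0.041]] yaw -9.672648101030084 o [0.56602632 0.18989528] res [0.0024 0.0006 0.0033 0.0007 0.0011 0.0022]
press [0.4958 0.2779] orig [0.6476 0.2521]
press [0.4832 0.204 ] orig [0.635  0.1781]
press [0.4706 0.1301] orig [0.6224 0.1042]
```

jog_arm(hand=[0, 0, 0, 0, 0], travel=[[0.0115, 0.0015, -0.03], [0, 0, -0.05], [0, 0, -0.05], [0, 0, -0.04], [0, 0, -0.01]], yaw=[-0.03, 0, 0, 0, 0])

```text
time_s: 2.65
position: [0.4827, 0.2012, 0.0666]
tool_rot: [[0.986, -0.167, -0.004], [-0.167, -0.986, -0.001], [-0.004, 0.002, -1.0]]
ft_force: [0.5, -0.5, 1.1]
grip_width: -0.0001
gripper_force: 0.0
```

jog_arm(hand=[0, 0, 0, 0, 0], travel=[[0, 0, 0], [0, 0, 0], [0, 0, 0], [0, 0, 0], [0, 0, 0]], yaw=[0, 0, 0, 0, 0])

```text
time_s: 3.28
position: [0.4837, 0.2026, 0.0686]
tool_rot: [[0.986, -0.165, 0.001], [-0.165, -0.986, 0.0], [0.0, -0.0, -1.0]]
ft_force: [0.2, -0.4, -0.1]
grip_width: 0.0001
gripper_force: 0.0
```

Run:
```python
from h import *
k,im=snap("wrist","w2"); s=env.observe(); print(s["time_s"],s["position"],s["ft_force"])
k,im=snap("side","s2"); print([np.round(proj(k,[.483,.203,z])) for z in(.041,.046)])
u,v=map(int,proj(k,[.483,.203,.04]))
cr=cv2.resize(im[v-50:v+50,u-60:u+60,::-1],None,fx=3,fy=3); w=cv2.imread("pics/w2.png")[0:300,120:520]
cv2.imwrite("pics/c2.png",np.hstack([w,cr]))
```

```text
3.325 [0.48368848 0.20257095 0.06847806] [-1.27851195 -0.08238146  0.33455582]
[array([323., 240.]), array([323., 239.])]
```

View pics/c2.png

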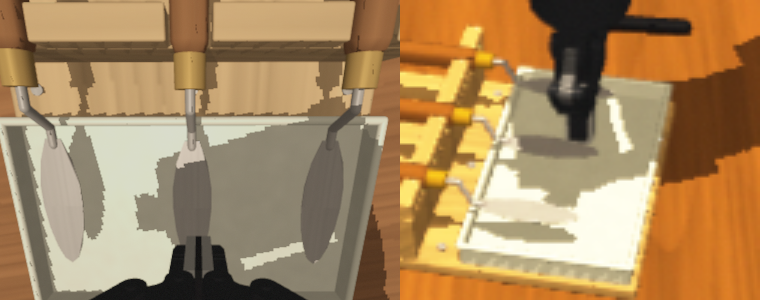

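The fingers stand over the middle blade, whose centre line is about 6 px to the left of them (+y). I'll check the neighbouring tips, at crop pixels (76,260) and (311,263), to correct for it.

Run:
```python
from h import *
k=cal("wrist")
L=ray(k,(196,260),.041);Rr=ray(k,(431,263),.041); m=(L+Rr)/2; d=(L-Rr)[:2]; print(L,Rr,m,np.hypot(*d)); 
n=d/np.hypot(*d); ax=np.array([n[1],-n[0]]); print("yaw",np.degrees(np.arctan2(ax[1],ax[0])))
for p in(L,m,Rr): print((p[:2]+.012*ax).round(4))
```

```text
[0.48458395 0.28046544 0.041     ] [0.45826902 0.13620017 0.041     ] [0.47142648 0.20833281 0.041     ] 0.14664564133296004
yaw -10.337477340677108
[0.4964 0.2783]
[0.4832 0.2062]
[0.4701 0.134 ]
```

jog_arm(hand=[0, 0, 0, 0, 0], travel=[[0, 0.0035, -0.004], [0, 0, -0.004], [0, 0, -0.004], [0, 0, -0.003], [0, 0, 0]], yaw=[-0.005, 0, 0, 0, 0])

```text
time_s: 4.0
position: [0.4838, 0.206, 0.0533]
tool_rot: [[0.985, -0.17, 0.0], [-0.17, -0.985, 0.0], [0.0, -0.0, -1.0]]
ft_force: [-0.4, 0.2, 2.2]
grip_width: 0.0003
gripper_force: 1.1
```

jog_arm(hand=[0, 0, 0, 0, 0], travel=[[0, 0, -0.003], [0, 0, -0.003], [0, 0, -0.002], [0, 0, 0], [0, 0, 0]], yaw=[0, 0, 0, 0, 0])

```text
time_s: 4.62
position: [0.4843, 0.206, 0.0457]
tool_rot: [[0.985, -0.17, 0.002], [-0.17, -0.985, 0.0], [0.002, -0.001, -1.0]]
ft_force: [0.7, -0.4, 6.4]
grip_width: 0.0002
gripper_force: 2.7
```

jog_arm(hand=[0, 0, 0, 0, 0], travel=[[0, 0, 0], [0, 0, 0], [0, 0, 0], [0, 0, 0], [0, 0, 0]], yaw=[0, 0, 0, 0, 0])

```text
time_s: 5.25
position: [0.4843, 0.206, 0.0457]
tool_rot: [[0.985, -0.17, 0.002], [-0.17, -0.985, 0.0], [0.002, -0.001, -1.0]]
ft_force: [1.2, 0.1, 6.6]
grip_width: 0.0001
gripper_force: 2.7
```

Run:
```python
from h import *
s=env.observe(); print(s["time_s"],s["position"],s["ft_force"],s["wrist_torque"])
for i in range(2):
    k,im=snap("side",f"s3{i}"); s=env.observe(); print(s["ft_force"][2])
u,v=map(int,proj(k,[.483,.203,.04])); cv2.imwrite("pics/c3.png",cv2.resize(im[v-60:v+60,u-80:u+60,::-1],None,fx=5,fy=5,interpolation=cv2.INTER_CUBIC)[:600])
```

```text
5.25 [0.48434686 0.2060273  0.04572026] [1.22888053 0.1032473  6.59429514] [-0.079213   -0.33144323  0.00781628]
5.861248454484387
4.247734035730058
```

View pics/c3.png

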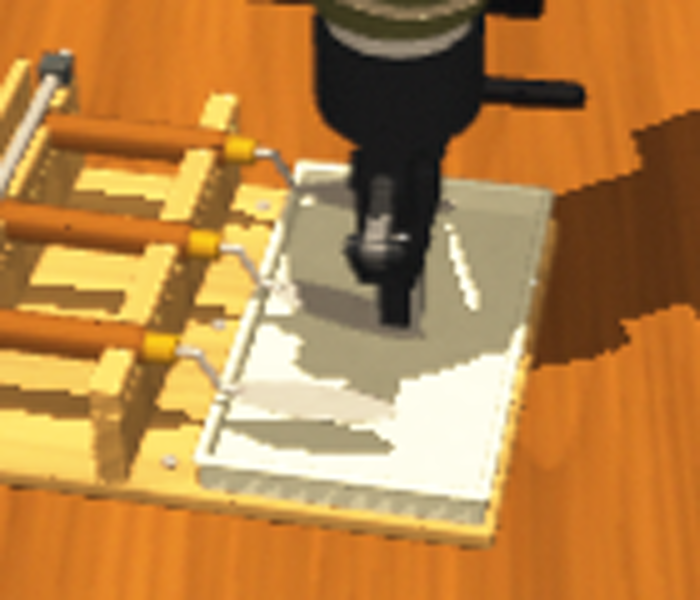

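jog_arm(hand=[0, 0, 0, 0, 0], travel=[[0, 0, -0.001], [0, 0, -0.001], [0, 0, 0], [0, 0, 0], [0, 0, 0]], yaw=[0, 0, 0, 0, 0])

```text
time_s: 5.98
position: [0.4845, 0.206, 0.0439]
tool_rot: [[0.985, -0.17, 0.002], [-0.17, -0.985, 0.0], [0.002, -0.001, -1.0]]
ft_force: [1.7, 0.1, 6.4]
grip_width: 0.0001
gripper_force: 3.0
```

```bash
cat > avg.py <<'E'
from h import *
F=[];T=[]
for i in range(5):
    s=env.observe();F.append(s["ft_force"]);T.append(s["wrist_torque"]);env.get_image("wrist")
print(s["time_s"],np.round(s["position"],4),np.mean(F,0).round(2),np.mean(T,0).round(3),s["gripper_force"])
E
python3 avg.py
```

```text
6.175 [0.4845 0.206  0.0438] [ 1.92 -0.29  6.74] [-0.084 -0.376 -0.006] 3.0416613444685936
```

jog_arm(hand=[0, 0, 0, 0, 0], travel=[[0, 0, -0.001], [0, 0, -0.001], [0, 0, 0], [0, 0, 0], [0, 0, 0]], yaw=[0, 0, 0, 0, 0])

```text
time_s: 6.85
position: [0.4846, 0.206, 0.0419]
tool_rot: [[0.985, -0.17, 0.003], [-0.17, -0.985, 0.0], [0.002, -0.001, -1.0]]
ft_force: [1.9, 0.6, 8.3]
grip_width: -0.0001
gripper_force: 3.4
```

```bash
python3 avg.py
```

```text
7.05 [0.4846 0.2061 0.042 ] [ 1.43 -0.44  7.83] [-0.089 -0.318 -0.002] 3.3848710544407368
```

jog_arm(hand=[0, 0, 0, 0, 0], travel=[[0, 0, -0.001], [0, 0, -0.001], [0, 0, 0], [0, 0, 0], [0, 0, 0]], yaw=[0, 0, 0, 0, 0])

```text
time_s: 7.72
position: [0.4849, 0.2061, 0.0408]
tool_rot: [[0.985, -0.17, 0.004], [-0.17, -0.985, 0.0], [0.004, -0.001, -1.0]]
ft_force: [-0.4, -1.0, 15.6]
grip_width: 0.0002
gripper_force: 7.4
```

```bash
python3 avg.py; python3 -c "
from h import *
k,im=snap('side','s4'); u,v=map(int,proj(k,[.483,.203,.04])); cv2.imwrite('pics/c4.png',cv2.resize(im[v-30:v+40,u-60:u+40,::-1],None,fx=7,fy=7,interpolation=cv2.INTER_CUBIC))"
```

```text
7.925 [0.4849 0.2061 0.0407] [-1.000e-02 -1.360e+00  1.571e+01] [-0.227 -0.132 -0.004] 7.404045850998955
```

View pics/c4.png

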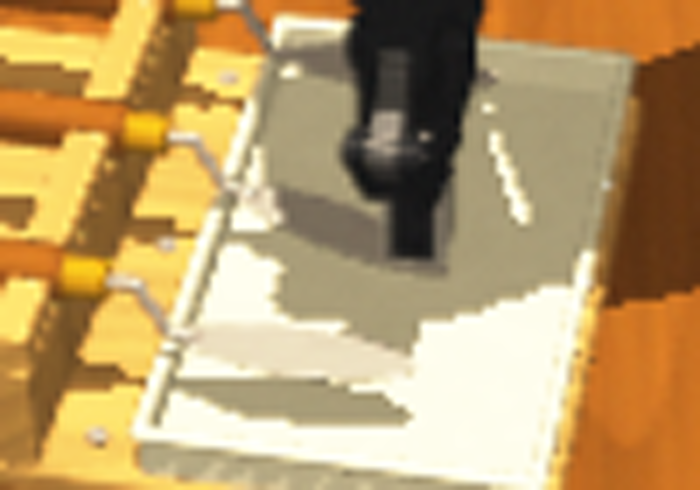

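The rise was steep between z 0.042 and 0.0408: the middle knife pushed back with about 8 N at the floor, which makes it the stiff one. I'll lift off and go to the +y knife.

jog_arm(hand=[0, 0, 0, 0, 0], travel=[[0, 0, 0.018], [0, 0, 0.018], [0.0065, 0.037, 0], [0.0065, 0.037, 0], [0, 0, 0]], yaw=[0, 0, 0, 0, 0])

```text
time_s: 8.65
position: [0.4962, 0.2816, 0.0746]
tool_rot: [[0.986, -0.168, -0.001], [-0.168, -0.986, -0.0], [-0.001, 0.0, -1.0]]
ft_force: [0.4, -0.4, -0.6]
grip_width: 0.0
gripper_force: 0.0
```

jog_arm(hand=[0, 0, 0, 0, 0], travel=[[0, 0, -0.01], [0, 0, -0.01], [0, 0, -0.008], [0, 0, -0.003], [0, 0, 0]], yaw=[0, 0, 0, 0, 0])

```text
time_s: 9.28
position: [0.4966, 0.2798, 0.0442]
tool_rot: [[0.985, -0.171, -0.0], [-0.171, -0.985, -0.0], [-0.0, 0.0, -1.0]]
ft_force: [-0.8, 0.1, 1.6]
grip_width: -0.0004
gripper_force: 0.8
```

```bash
python3 avg.py
```

```text
9.475 [0.4965 0.28   0.0445] [-0.53 -0.88  1.7 ] [-0.164  0.107 -0.017] 0.7967501114762854
```

jog_arm(hand=[0, 0, 0, 0, 0], travel=[[0, 0, -0.001], [0, 0, -0.0005], [0, 0, 0], [0, 0, 0], [0, 0, 0]], yaw=[0, 0, 0, 0, 0])

```text
time_s: 10.15
position: [0.4968, 0.2801, 0.0429]
tool_rot: [[0.985, -0.17, 0.0], [-0.17, -0.985, 0.0], [0.0, -0.0, -1.0]]
ft_force: [-0.5, -0.2, 2.2]
grip_width: -0.0001
gripper_force: 0.9
```

jog_arm(hand=[0, 0, 0, 0, 0], travel=[[0, 0, -0.001], [0, 0, 0], [0, 0, 0], [0, 0, 0], [0, 0, 0]], yaw=[0, 0, 0, 0, 0])

```text
time_s: 10.78
position: [0.4966, 0.2801, 0.0418]
tool_rot: [[0.985, -0.17, -0.0], [-0.17, -0.985, 0.0], [-0.0, -0.0, -1.0]]
ft_force: [0.5, 0.5, 0.9]
grip_width: 0.0002
gripper_force: 0.9
```

```bash
python3 avg.py
```

```text
10.975 [0.4966 0.28   0.0418] [ 0.58 -0.07  1.82] [-0.004 -0.053 -0.019] 0.9132617650629982
```

jog_arm(hand=[0, 0, 0, 0, 0], travel=[[0, 0, -0.001], [0, 0, 0], [0, 0, 0], [0, 0, 0], [0, 0, 0]], yaw=[0, 0, 0, 0, 0])

```text
time_s: 11.65
position: [0.4968, 0.28, 0.0409]
tool_rot: [[0.985, -0.17, 0.0], [-0.17, -0.985, 0.0], [0.0, -0.0, -1.0]]
ft_force: [0.9, -0.5, 4.3]
grip_width: 0.0002
gripper_force: 1.7
```

jog_arm(hand=[0, 0, 0, 0, 0], travel=[[0, 0, -0.001], [0, 0, 0], [0, 0, 0], [0, 0, 0], [0, 0, 0]], yaw=[0, 0, 0, 0, 0])

```text
time_s: 12.28
position: [0.497, 0.2801, 0.0402]
tool_rot: [[0.985, -0.17, 0.001], [-0.17, -0.985, 0.0], [0.001, -0.0, -1.0]]
ft_force: [1.0, -2.0, 6.9]
grip_width: 0.0
gripper_force: 3.2
```

```bash
python3 avg.py
```

```text
12.475 [0.497  0.28   0.0403] [ 0.44 -0.92  6.89] [-0.153 -0.164 -0.013] 3.2471629563951865
```

The +y knife meets the floor at about z 0.0414 with about 2.2 N, so it is the springy one. Now I'll press the third to compare.

jog_arm(hand=[0, 0, 0, 0, 0], travel=[[0, 0, 0.036], [-0.009, -0.049, 0], [-0.009, -0.049, 0], [-0.008, -0.049, 0], [0, 0, 0]], yaw=[0, 0, 0, 0, 0])

```text
time_s: 13.15
position: [0.4697, 0.1308, 0.0754]
tool_rot: [[0.985, -0.174, -0.002], [-0.174, -0.985, -0.0], [-0.002, 0.001, -1.0]]
ft_force: [-0.9, 0.9, -0.4]
grip_width: 0.0006
gripper_force: 0.0
```

jog_arm(hand=[0, 0, 0, 0, 0], travel=[[0, 0, -0.01], [0, 0, -0.01], [0, 0, -0.008], [0, 0, -0.003], [0, 0, 0]], yaw=[0, 0, 0, 0, 0])

```text
time_s: 13.78
position: [0.4709, 0.1334, 0.0449]
tool_rot: [[0.985, -0.17, 0.0], [-0.17, -0.985, 0.0], [0.0, -0.0, -1.0]]
ft_force: [1.6, 0.6, 4.3]
grip_width: -0.0006
gripper_force: 1.9
```

```bash
python3 avg.py
```

```text
13.975 [0.4708 0.1331 0.0451] [1.15 1.54 4.47] [ 0.291 -0.212  0.008] 1.9070990360341966
```

jog_arm(hand=[0, 0, 0, 0, 0], travel=[[0, 0, -0.001], [0, 0, -0.001], [0, 0, -0.001], [0, 0, 0], [0, 0, 0]], yaw=[0, 0, 0, 0, 0])

```text
time_s: 14.65
position: [0.4706, 0.1329, 0.0418]
tool_rot: [[0.985, -0.17, -0.0], [-0.17, -0.985, -0.0], [-0.0, 0.0, -1.0]]
ft_force: [0.6, 0.3, 5.3]
grip_width: -0.0001
gripper_force: 2.2
```

jog_arm(hand=[0, 0, 0, 0, 0], travel=[[0, 0, -0.001], [0, 0, 0], [0, 0, 0], [0, 0, 0], [0, 0, 0]], yaw=[0, 0, 0, 0, 0])

```text
time_s: 15.28
position: [0.4707, 0.1329, 0.0409]
tool_rot: [[0.985, -0.17, 0.0], [-0.17, -0.985, -0.0], [0.0, 0.0, -1.0]]
ft_force: [1.3, 0.8, 6.6]
grip_width: 0.0
gripper_force: 2.7
```

```bash
python3 avg.py
```

```text
15.475 [0.4707 0.1329 0.0409] [1.4  0.65 6.04] [ 0.077 -0.275  0.015] 2.652249075472355
```

jog_arm(hand=[0, 0, 0, 0, 0], travel=[[0, 0, -0.0007], [0, 0, 0], [0, 0, 0], [0, 0, 0], [0, 0, 0]], yaw=[0, 0, 0, 0, 0])

```text
time_s: 16.15
position: [0.4708, 0.1329, 0.0405]
tool_rot: [[0.985, -0.17, 0.001], [-0.17, -0.985, -0.0], [0.001, 0.0, -1.0]]
ft_force: [0.5, -0.3, 8.8]
grip_width: 0.0
gripper_force: 4.2
```

All three tips have touched the floor, at about 8, 2.2 and 5.5 N for the middle, +y and -y knives. The +y knife is the springiest, so I'll go above its handle.

jog_arm(hand=[0, 0, 0, 0.05, 0.05], travel=[[0, 0, 0.05], [0, 0, 0.05], [0.02, 0.014, 0.02], [0.045, 0.03, 0], [0.045, 0.03, 0]], yaw=[0, 0, 0, 0, 0])

```text
time_s: 16.77
position: [0.5811, 0.2075, 0.1597]
tool_rot: [[0.985, -0.171, -0.002], [-0.171, -0.985, -0.001], [-0.002, 0.001, -1.0]]
ft_force: [1.3, -1.2, 0.4]
grip_width: 0.0356
gripper_force: 0.0
```

jog_arm(hand=[0.05, 0.05, 0.05, 0.05, 0.05], travel=[[0.045, 0.03, 0], [0.022, 0.0165, 0], [0, 0, 0], [0, 0, 0], [0, 0, 0]], yaw=[0, 0, 0, 0, 0])

```text
time_s: 17.4
position: [0.647, 0.2529, 0.1602]
tool_rot: [[0.985, -0.171, -0.001], [-0.171, -0.985, -0.0], [-0.001, 0.0, -1.0]]
ft_force: [-0.4, 0.1, 0.2]
grip_width: 0.05
gripper_force: 0.0
```

Run:
```python
from h import *
k,im=snap("wrist","w5"); s=env.observe(); print(s["time_s"],s["position"],s["grip_width"])
print(np.round(proj(k,[.648,.2535,.062])))
```

```text
17.45 [0.6471576  0.2530409  0.16038179] 0.04982017300996977
[318. 203.]
```

View pics/w5.png

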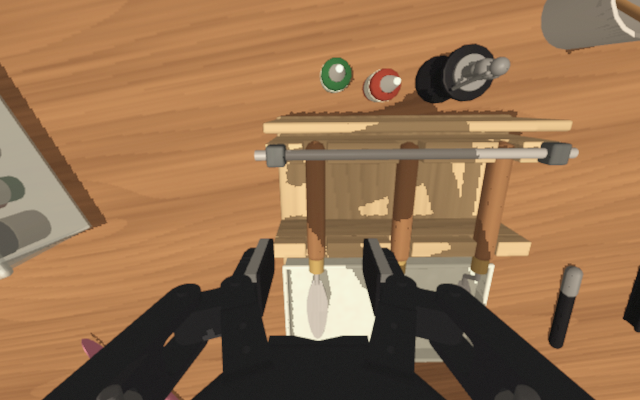

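The handle's centre line is at column 316 and its middle at about row 203, so it lies between the fingers as predicted. I'll lower and grip.

jog_arm(hand=[0.05, 0.05, 0.05, 0.05, 0.05], travel=[[0, 0.0005, -0.03], [0, 0, -0.03], [0, 0, -0.025], [0, 0, -0.015], [0, 0, 0]], yaw=[0, 0, 0, 0, 0])

```text
time_s: 18.08
position: [0.6473, 0.2538, 0.0596]
tool_rot: [[0.985, -0.171, -0.002], [-0.171, -0.985, -0.0], [-0.001, 0.001, -1.0]]
ft_force: [0.3, -0.4, 0.7]
grip_width: 0.0501
gripper_force: 0.0
```

jog_arm(hand=[0.03, 0.018, 0.01, 0.01, 0.01], travel=[[0, 0, 0], [0, 0, 0], [0, 0, 0], [0, 0, 0], [0, 0, 0]], yaw=[0, 0, 0, 0, 0], grip_force=30)

```text
time_s: 18.7
position: [0.6481, 0.2541, 0.0613]
tool_rot: [[0.985, -0.17, 0.002], [-0.17, -0.985, 0.0], [0.002, -0.001, -1.0]]
ft_force: [-0.2, -0.1, 5.6]
grip_width: 0.0157
gripper_force: 30.2
```

jog_arm(hand=[0.01, 0.01, 0.01, 0.01, 0.01], travel=[[0, 0, 0.001], [-0.006, 0.001, 0], [-0.008, 0.0014, 0], [-0.008, 0.0014, 0], [-0.008, 0.0014, 0]], yaw=[0, 0, 0, 0, 0])

```text
time_s: 19.32
position: [0.6232, 0.2583, 0.0617]
tool_rot: [[0.985, -0.171, 0.017], [-0.171, -0.985, -0.0], [0.017, -0.003, -1.0]]
ft_force: [49.2, -5.5, -25.1]
grip_width: 0.0156
gripper_force: 54.6
```

Run:
```python
from h import *
k,im=snap("wrist","w6"); s=env.observe(); print(s["time_s"],s["position"],s["ft_force"],s["grip_width"],s["gripper_force"])
cv2.imwrite("pics/c6.png",im[0:300,120:560,::-1])
```

```text
19.375 [0.62331552 0.25824767 0.0616412 ] [ 31.14883567  -2.17119935 -13.5757907 ] 0.015617370699862139 48.717262633144855
```

View pics/c6.png

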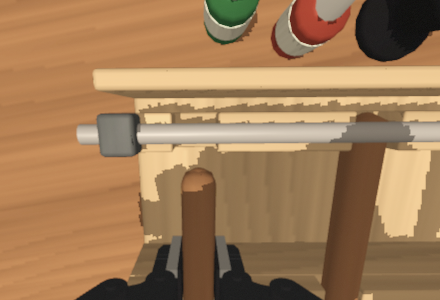

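The butt is clear of the rod: it sits at crop (198,180) and the rod is at row 133. The fingers have met the front rail, so I'll back off a little and then lift straight up.

jog_arm(hand=[0.01, 0.01, 0.01, 0.01, 0.01], travel=[[0.003, -0.0005, 0], [0.0025, -0.0005, 0], [0.001, 0, 0], [0, 0, 0], [0, 0, 0]], yaw=[0, 0, 0, 0, 0])

```text
time_s: 20.0
position: [0.6237, 0.2582, 0.0612]
tool_rot: [[0.985, -0.17, -0.001], [-0.17, -0.985, -0.0], [-0.001, 0.0, -1.0]]
ft_force: [-1.3, -0.9, 4.8]
grip_width: 0.0154
gripper_force: 33.5
```

jog_arm(hand=[0.01, 0.01, 0.01, 0.01, 0.01], travel=[[0, 0, 0.003], [0, 0, 0.005], [0, 0, 0.008], [0, 0, 0.01], [0, 0, 0.01]], yaw=[0, 0, 0, 0, 0])

```text
time_s: 20.62
position: [0.6242, 0.2583, 0.0981]
tool_rot: [[0.985, -0.17, 0.0], [-0.17, -0.985, 0.0], [0.0, -0.0, -1.0]]
ft_force: [0.0, 0.1, -0.7]
grip_width: 0.0153
gripper_force: 32.8
```

Run:
```python
from h import *
# serving tray from the top picture: corners refined per side fit
k=cal("top"); im=cv2.imread("pics/top0.png"); g=im.max(2)[135:262,375:480]
m=cv2.morphologyEx((g<70).astype(np.uint8),cv2.MORPH_OPEN,np.ones((5,5)))
c=max(cv2.findContours(m,0,1)[0],key=cv2.contourArea)+np.array([375,135])
q=cv2.approxPolyDP(c,6,True)[:,0]; print(q.tolist())
for z in(.018,.003): 
    P=np.array([ray(k,p,z)[:2] for p in q]); print(z,P.round(4).tolist())
print(np.linalg.norm(P-np.roll(P,-1,0),axis=1))
```

```text
[[392, 146], [386, 247], [462, 253], [464, 150]]
0.018 [[0.7257, -0.1277], [0.4052, -0.0939], [0.3818, -0.3234], [0.7061, -0.3542]]
0.003 [[0.7303, -0.1299], [0.4064, -0.0957], [0.3827, -0.3277], [0.7105, -0.3589]]
[0.32577186 0.23326472 0.32929805 0.22982779]
```

jog_arm(hand=[0.01, 0.01, 0.01, 0.01, 0.01], travel=[[0, 0, 0.04], [0, 0, 0.04], [0, 0, 0.04], [0, -0.045, 0], [0, -0.045, 0]], yaw=[0, 0, 0, 0.035, 0.035])

```text
time_s: 21.25
position: [0.6239, 0.1675, 0.2182]
tool_rot: [[0.995, -0.099, 0.001], [-0.099, -0.995, 0.0], [0.001, -0.0, -1.0]]
ft_force: [0.5, -1.0, -0.5]
grip_width: 0.0152
gripper_force: 32.8
```

jog_arm(hand=[0.01, 0.01, 0.01, 0.01, 0.01], travel=[[-0.002, -0.05, 0], [-0.002, -0.05, 0], [-0.002, -0.05, 0], [-0.002, -0.05, 0], [-0.002, -0.05, 0]], yaw=[0, 0, 0, 0, 0])

```text
time_s: 21.88
position: [0.6139, -0.0833, 0.2178]
tool_rot: [[0.995, -0.101, 0.001], [-0.101, -0.995, -0.0], [0.001, 0.0, -1.0]]
ft_force: [-0.0, 0.7, -0.6]
grip_width: 0.0155
gripper_force: 32.8
```

jog_arm(hand=[0.01, 0.01, 0.01, 0.01, 0.01], travel=[[-0.002, -0.05, 0], [-0.002, -0.05, 0], [-0.002, -0.05, 0], [-0.002, -0.0487, 0], [0, 0, 0]], yaw=[0, 0, 0, 0, 0])

```text
time_s: 22.5
position: [0.6054, -0.2837, 0.217]
tool_rot: [[0.994, -0.105, -0.0], [-0.105, -0.994, -0.0], [-0.0, 0.0, -1.0]]
ft_force: [-0.3, 0.4, 0.2]
grip_width: 0.0154
gripper_force: 32.8
```

Run:
```python
from h import *
k,im=snap("side","s7"); s=env.observe(); print(s["time_s"],s["position"],s["tool_rot"],s["grip_width"])
k,im2=snap("wrist","w7"); cv2.imwrite("pics/c7.png",np.hstack([im[100:340,200:460,::-1],im2[100:340,80:600,::-1]]))
```

```text
22.55 [ 0.60574286 -0.28164394  0.21717164] [[ 9.94652478e-01 -1.03278499e-01 -5.01393456e-07]
 [-1.03278495e-01 -9.94652444e-01  2.62426255e-04]
 [-2.76017019e-05 -2.60971142e-04 -9.99999966e-01]] 0.01530066721610129
```

View pics/c7.png

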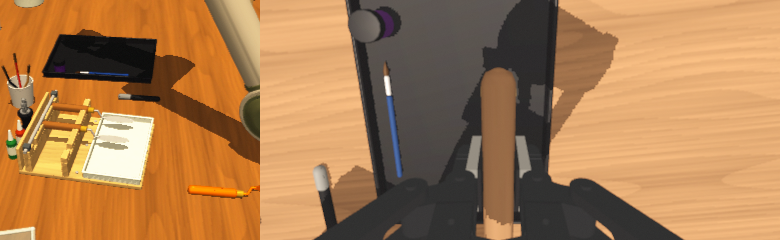

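The other two knives are still in the rack. The held knife is aligned with the tray, so I'll check the tray's edges from this view before lowering.

Run:
```python
from h import *
k=cal("wrist"); o=np.array([.5547,-.2248]); t=np.radians(-5.8);R=np.array([[np.cos(t),-np.sin(t)],[np.sin(t),np.cos(t)]])
for p in((376,100),(368,270),(166,100),(198,295)): print(p,(R.T@(ray(k,p,.018)[:2]-o)).round(4))
print(R.T@(np.array([.6057,-.2816])-o))
```

```text
(376, 100) [ 0.1427 -0.1131]
(368, 270) [-0.073  -0.1161]
(166, 100) [0.1427 0.1188]
(198, 295) [-0.1127  0.1173]
[ 0.05647891 -0.05135535]
```

jog_arm(hand=[0.01, 0.01, 0.01, 0.01, 0.01], travel=[[0, 0, -0.04], [0, 0, -0.04], [0, 0, -0.04], [0, 0, -0.03], [0, 0, -0.02]], yaw=[0, 0, 0, 0, 0])

```text
time_s: 23.22
position: [0.6062, -0.2785, 0.0461]
tool_rot: [[0.995, -0.099, -0.001], [-0.099, -0.995, 0.001], [-0.001, -0.001, -1.0]]
ft_force: [0.6, 0.2, -1.0]
grip_width: 0.0159
gripper_force: 32.8
```

jog_arm(hand=[0.01, 0.01, 0.01, 0.01, 0.01], travel=[[0, 0, -0.008], [0, 0, -0.006], [0, 0, -0.004], [0, 0, -0.002], [0, 0, 0]], yaw=[0, 0, 0, 0, 0])

```text
time_s: 23.85
position: [0.6062, -0.2805, 0.0274]
tool_rot: [[0.995, -0.101, 0.0], [-0.101, -0.995, -0.0], [0.0, 0.0, -1.0]]
ft_force: [0.0, -0.0, 0.2]
grip_width: 0.0157
gripper_force: 32.8
```

jog_arm(hand=[0.01, 0.01, 0.01, 0.01, 0.01], travel=[[0, 0, -0.001], [0, 0, -0.001], [0, 0, -0.001], [0, 0, 0], [0, 0, 0]], yaw=[0, 0, 0, 0, 0])

```text
time_s: 24.48
position: [0.6062, -0.2805, 0.0242]
tool_rot: [[0.995, -0.101, 0.0], [-0.101, -0.995, -0.0], [0.0, 0.0, -1.0]]
ft_force: [-0.1, -0.1, 0.6]
grip_width: 0.0155
gripper_force: 32.9
```

jog_arm(hand=[0.02, 0.022, 0.026, 0.035, 0.045], travel=[[0, 0, 0], [0, 0, 0], [0, 0, 0], [0, 0, 0], [0, 0, 0]], yaw=[0, 0, 0, 0, 0])

```text
time_s: 25.1
position: [0.6062, -0.2805, 0.0241]
tool_rot: [[0.995, -0.101, 0.0], [-0.101, -0.995, -0.0], [0.0, 0.0, -1.0]]
ft_force: [-0.1, 0.2, 0.6]
grip_width: 0.0449
gripper_force: 0.0
```

jog_arm(hand=[0.045, 0.045, 0.045, 0.045, 0.045], travel=[[0, 0, 0.01], [0, 0, 0.03], [0, 0, 0.05], [0, 0, 0.05], [0, 0, 0.05]], yaw=[0, 0, 0, 0, 0])

```text
time_s: 25.72
position: [0.6059, -0.2803, 0.2167]
tool_rot: [[0.995, -0.101, 0.001], [-0.101, -0.995, -0.001], [0.001, 0.0, -1.0]]
ft_force: [-0.2, -0.1, -0.2]
grip_width: 0.045
gripper_force: 0.0
```

Run:
```python
from h import *
k,im=snap("side","s8"); s=env.observe(); print(s["time_s"],s["position"],s["grip_width"])
k,im2=snap("wrist","w8"); cv2.imwrite("pics/c8.png",np.vstack([cv2.resize(im[100:300,180:460,::-1],(640,457))[:, :][60:330],im2[80:400,:,::-1]]))
```

```text
25.775 [ 0.607499   -0.28131561  0.2244534 ] 0.04496098621138209
```

View pics/c8.png

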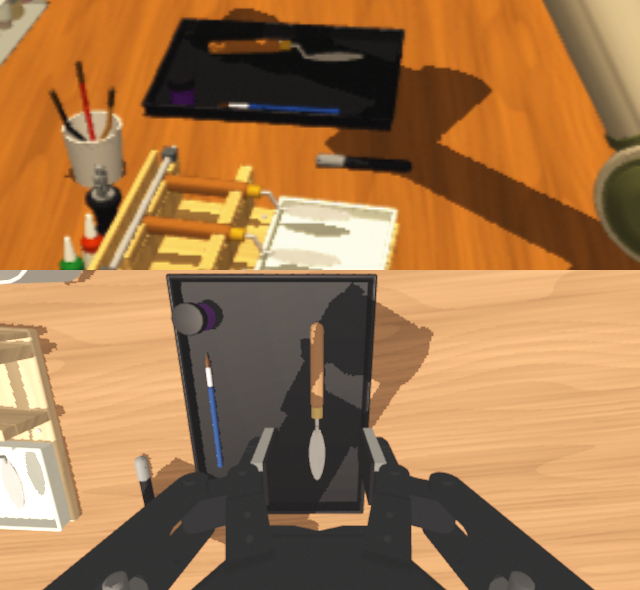

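The knife lies wholly inside the serving tray, with its handle at (317,355) and tip at (317,478). The other two knives are still in their notches, the paints and brushes look undisturbed, and the arm is clear. I'll hand the job in.

```bash
python3 -c "
from rig import env
print(env.close_job())"
```

```text
the job is handed in; nothing more can be done
None
```

The springiest knife, the one in the +y notch (about 2.2 N at the floor against about 8 and 5.5 N), now lies wholly inside the serving tray and the job is handed in at about 26 s; the one blemish is that the fingers met the rack's front rail during the slide, with a brief wrist reading of about 49 N.

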